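# Lock the hatch-box with its quarter-turn plug

### The arm

A 6-joint arm with a two-finger parallel gripper is mounted at the origin on the work surface. World frame = base frame: x ahead of the robot, y to its left, z up, the work surface at z = 0. Lengths are in m, angles in rad, forces in N, time in s.
With the tool pointing down it reaches from about 0.35 to 0.775 m from the base axis. Payload 5.5 kg.
Tool frame: the origin (TCP) lies between the finger pads; the fingertips stand 19 mm ahead of it and the grasp point (between the pads) is the TCP; z points along the fingers, y is the line along which they close (so a half turn about z gives the same grasp; the last joint's range is limited). The gripper opens to 85 mm and grips with 20 to 120 N. Pads are 22 mm wide; open, the fingers measure 114 mm over their backs; the gripper's body (76 mm by 85 mm) begins 54 mm behind the grasp point. The pads swing forward as they close: fully open they stand 13 mm farther back than shut.
Start: joints at [1.099, 0.313, 0.046, 1.304, 0, 1.431], TCP at [0.187, 0.544, 0.221] pointing down, gripper open.
Joint ranges: [-2.76, 2.76], [-0.86, 1.69], [-1.03, 1.26], [-2.2, 2.34], [-1.47, 1.5], [-3.14, 3.14]. Speed limits (rad/s): [2.57, 2.57, 3.14, 3.14, 3.14, 3.14].

### API

Orientations are given as a unit quaternion [w, x, y, z].
In Python, from workcell import env gives the robot as it stands.
- The arm moves only by the shell command python3 -m pendant 'ROWS' [FORCE]. ROWS is JSON, a list of rows, each an object with "travel": the shift along the tool's x, y, z scaled (see below), a list of three; "rot": the turn, a rotation vector about the tool's x, y, z scaled (see below), a list of three; "fingers": the opening, from -1 (shut) to 1 (fully open). In form: [{"travel": [dx, dy, dz], "rot": [wx, wy, wz], "fingers": fingers}, ...]. A call has 1 to 10 rows; each row is the pose to reach, as a shift and turn from the pose commanded when the call began, along the tool's axes at that moment; what a row does not reach only later rows make up. The controller multiplies each number of a shift by 0.12 m and each number of a turn by 60 degrees. A row lasts 1/10 s, in which the tool goes at most 50 mm and 8.59 degrees, less where a joint would pass 70% of its speed; a pose out of reach is approached as far as the arm can. A call with a number of a shift or a turn outside -1 to 1 is refused whole. A call with a gripper value outside its range is refused whole. The fingers move at their own pace and stop on an object; FORCE is the grip in N (left out, the last holds). Time passes only in rows, so rows that repeat a pose let the fingers close. It gives the time, the measured TCP pose, the force, the opening and the grip force at its end, in the units of the state.
- env.get_state(): the state, without advancing time (a new reading comes with each control period).
- env.read_camera(name): name is "scene" or "top" or "wrist"; returns (picture, depth): 384x512x3 uint8, blue, green, red; 384x512 float32, m along the optical axis (not along the pixel's ray), 0 where there is no reading.
- env.camera_model(name): a dict with "fovy" (degrees; the focal length in pixels is half the picture's height over the tangent of half this angle, whatever the lens; pixels are square), "cx", "cy" (the principal point, pixels), "rvec" (rotation vector, rad) and "tvec" (3), from world to camera coordinates, as OpenCV has them; the wrist camera has in their place "T_tool_cam" (4x4, takes a point from camera to tool coordinates, whose origin is the TCP and whose axes are the flange's). Camera axes: x right, y down, z forward; pixel columns grow to the right and rows downward; lengths in m; the calibration is good to about 2 mm. A picture is of the moment at which its call begins: read the wrist's pose just before it. camera_model takes no time and is no camera call.
- env.hand_in(): hands the job in; it is judged then, once.
Trained networks look in the newest picture that a camera, given by its name, has taken for a name from the list of things; names that differ only in an ending like _2 or _b are one class to them, and where a whole thing is asked for, a point or a joint stands for the part that bears it (a point fixed in the world has none). Each returns a list of dicts, best first, with "conf" (0 to 1); they miss things now and then, are a little off and sometimes report something else, mostly with a low value. They report only what shows in the picture. A call takes as long as a camera call. They do not tell look-alikes from the thing itself.
- env.outline_of(camera, target): "mask" (384x512 bool, what is visible of it) and "xy" ([column, row] in pixels, amid what is visible of it).
The state is a dict: "clock": time; "joint_pos": joint angles; "qvel": joint speeds; "tau": joint torques, N m; "tcp_pos": TCP position; "orientation": TCP orientation; "wrist_force": force on the tool from outside, world axes, zero at the start; "ft_torque": the same for the moment, N m; "finger_gap": finger opening in m; "grip_force": force on a finger pad.
Only numpy, scipy, OpenCV 4.12 (cv2) and the standard library are available. Lean on these libraries where they do the work, as an engineer would, in place of code of your own. Each camera call takes 0.05 s, during which the arm holds its last target. There are 200 camera calls.

### The job

Lock the red hatch-box on the ledge: lift the T-handled locking plug up and off its two-pronged hanger, push it straight down into the slot in the middle of the closed lid against the spring, turn it clockwise (seen from above) until it stops, and let go so that it stays locked in. Leave the egg cup, the jar and the hoof pick where they are.

Things in the scene. Friction and masses are not known exactly. Their poses are not given: they have to be found in the camera images.
- plug: Locking plug, loose, ~160 g: black upright grip (100 long x 16 thick x 40 tall, z = 8 to 48) on an aluminium disc (90 diameter x 8 thick); below, a stem (18 diameter) ending in a cross-lug (52 long x 16 wide x 12 tall), its foot 29 below the disc's underside. Origin: centre of the disc's underside; z up the stem axis, x along both grip and lug. A half turn about z makes no difference.
- hanger: Fixed cedar stand (base 130 x 110, 12 thick) with two level steel prongs (8 diameter, axes 70 apart, at y = +-35) pointing to its -x, roughly towards the robot. Tips turn up 10 at x = -46; the post behind (front face x = 55) is no higher than the prongs. Origin: on the ledge, below where the plug hangs.
- prongs (a point): Point between the prongs, level with their tops (80 above the ledge), axes as hanger. At the start the plug's disc rests on the prongs, centred here within 5, stem and lug hanging free between them, the grip turned up to 35 degrees either way from the prongs' direction: it lifts straight up.
- hatchbox: Red plastic hatch-box, fixed on the ledge (ledge top 70 above the work surface), 170 (x) x 200 (y) x 108 tall with its lid closed, hinged on its far (+x) side. Origin: centre of its underside; its x axis runs along the socket's slot.
- socket (a point): Centre of the slot, at the top face of the aluminium socket plate (74 square, 109.5 above the box's underside, 1.5 proud of the lid); axes as hatchbox. Slot 59 long (along x) x 23 wide, through 12 of plate, over a round chamber 59 across. The plug enters lug along slot, is free to turn once its disc is less than 5 above the plate, and turns clockwise only (from above), to a stop at 64 degrees.
- plunger (a joint): Spring plunger in the chamber, m pressed: 0 at the start (its top right under the plate), 0.017 with the plug's disc down on the plate. Spring about 2.5 N at 0, 7 N at 0.017. A plug put in loosely stands 17 high on it. When the turned plug is let go, the spring lifts it 5 until the lug bears under the plate (0.012) and keeps it there: locked.
- lid (a joint): Hinge of the box's lid, rad: 0 closed (as it starts), growing as it opens. It is free; only its own weight keeps it shut. The lid's opening is 79 square around the socket plate; the plug's disc overlaps its edges.
- egg_cup: White ceramic egg cup, loose, 68 tall, 52 across; origin under its centre.
- jar: Sealed glass jar of dried hibiscus, loose, 106 tall, 76 across; origin under its centre.
- hoof_pick: Curved steel hoof pick, loose, lying, about 155 long; origin in the handle.
Not all that is in view belongs to the job. What is shaped like the plug but turquoise or yellow is not meant.

How it is judged:
On the way, in this order (a step that is already met when the one before it is completed fails the run):
1. the plug is lifted clear of the hanger's prongs (20 mm or more) (z of plug in the frame of hanger above 0.1 m), for 0.1 s.
2. the plug is pushed down into the slot, against the spring (disc less than 10 mm above the socket plate), with its lug still along the slot (within 17 degrees) (z of plug in the frame of socket below 0.01 m and horizontal distance between plug and socket below 0.008 m and angle between the x axis of plug and the x axis of hatchbox, either way round below 0.3 rad), for 0.05 s.
At the end, for the whole second after the job is handed in: The plug is locked in the socket: its disc less than 9 mm above the socket plate, centred within 8 mm, upright within 7 degrees, turned at least 48 degrees from the slot, let go and at rest; the lid is closed (less than 3 degrees) (z of plug in the frame of socket between -0.003 and 0.009 m and horizontal distance between plug and socket below 0.008 m and angle between the x axis of plug and the x axis of hatchbox, either way round above 0.84 rad and angle between plug's own z axis and vertical below 0.12 rad and value of joint lid below 0.05 rad and linear speed of plug below 0.02 m/s and angular speed of plug below 0.2 rad/s); the robot touches nothing.
It fails at once if the egg cup is moved more than 30 mm (distance of egg_cup from where it was at the start of the episode above 0.03 m).
It fails at once if the jar is moved more than 30 mm (distance of jar from where it was at the start of the episode above 0.03 m).
It fails at once if the hoof pick is moved more than 30 mm (distance of hoof_pick from where it was at the start of the episode above 0.03 m).
It also fails if it takes over 53 s, if anything falls off the work surface, if the arm or the gripper's body presses on something with over 40 N, if the wrist force passes 120 N, or if a joint passes its speed limit or range.

## Working session

There is one attempt and no reset: what is moved stays moved. The work goes in short steps, Python scripts to look and compute and a shell command to move; the robot and the scene stay as the last step left them, time stands still between calls to the robot, and variables do not carry over. Pictures are saved under pics/ and viewed, at most 10 in all, crops included, and the job is handed in when it is done.

```bash
mkdir -p pics; ls; cat > h.py <<'E'
import numpy as np, cv2
from workcell import env
from scipy.spatial.transform import Rotation as R
def cam(name):
    s=env.get_state(); img,d=env.read_camera(name); m=env.camera_model(name)
    f=192/np.tan(np.radians(m['fovy'])/2)
    if 'T_tool_cam' in m:
        T=np.eye(4); q=s['orientation']; T[:3,:3]=R.from_quat([q[1],q[2],q[3],q[0]]).as_matrix(); T[:3,3]=s['tcp_pos']
        T=T@np.array(m['T_tool_cam'])
    else:
        W=np.eye(4); W[:3,:3]=R.from_rotvec(m['rvec']).as_matrix(); W[:3,3]=m['tvec']; T=np.linalg.inv(W)
    v,u=np.mgrid[:384,:512]
    P=np.stack([(u-m['cx'])/f*d,(v-m['cy'])/f*d,d],-1)@T[:3,:3].T+T[:3,3]
    P[d==0]=np.nan
    return img,d,P
E
python3 - <<'E'
from h import *
print(env.get_state())
for n in ['scene','top']:
    print(n,env.camera_model(n))
    img,d,P=cam(n); np.savez(n,img=img,P=P)
    cv2.imwrite(f'pics/{n}0.png',img)
    for t in ['plug','hanger','hatchbox','socket','egg_cup','jar','hoof_pick']:
        for o in env.outline_of(n,t)[:3]:
            Q=P[o['mask']]; print(t,round(o['conf'],2),np.round(o['xy']),o['mask'].sum(),np.round(np.nanmedian(Q,0),3),np.round(np.nanpercentile(Q[:,2],97),3))
E
```

```text
pics
{'clock': 0.0, 'joint_pos': array([ 1.09936903e+00,  3.14004676e-01,  4.49412222e-02,  1.30361601e+00,
       -2.35857100e-05,  1.43119972e+00]), 'qvel': array([-0.00079686, -0.00035462, -0.00040755, -0.00041302,  0.00104318,
        0.00087818]), 'tau': array([-7.36981565e-04, -4.80623424e+01,  2.98535728e+01,  1.93189911e-02,
       -2.68145022e-04,  3.78600276e-06]), 'tcp_pos': array([0.18707925, 0.54312666, 0.22019104]), 'orientation': array([-2.71959908e-04,  1.65155091e-01,  9.86267159e-01, -9.01515462e-04]), 'wrist_force': array([ 0.42787787,  0.85438296, -0.57729274]), 'ft_torque': array([-0.00515604,  0.03893667,  0.05280552]), 'grip_force': 0.0, 'finger_gap': 0.08551519769478406}
scene {'fovy': 49.61155356743079, 'cx': 253.2913598503346, 'cy': 195.04421556780846, 'rvec': array([ 0.80509352,  2.62541602, -0.99239409]), 'tvec': array([ 0.38714339, -0.11105443,  1.58962202])}
plug 0.88 [262. 151.] 290 [ 0.271 -0.228  0.04 ] 0.079
plug 0.8 [271. 240.] 836 [0.543 0.195 0.162] 0.199
plug 0.74 [394. 266.] 763 [0.24  0.412 0.042] 0.078
hanger 0.79 [258. 258.] 1295 [0.588 0.206
[... 558 characters left out ...]
ay([ 2.17784129, -2.1591832 ,  0.06498888]), 'tvec': array([0.01439235, 0.46922666, 1.48896793])}
plug 0.93 [149. 250.] 468 [0.232 0.407 0.038] 0.08
plug 0.82 [318. 240.] 433 [ 0.271 -0.241  0.039] 0.08
plug 0.77 [205. 172.] 434 [0.531 0.18  0.16 ] 0.2
hanger 0.89 [215. 162.] 441 [0.576 0.148 0.088] 0.155
hanger 0.18 [205. 170.] 422 [0.531 0.183 0.16 ] 0.2
hatchbox 0.6 [307. 187.] 2785 [ 0.479 -0.188  0.178] 0.183
hatchbox 0.16 [317. 186.] 2291 [ 0.479 -0.188  0.178] 0.183
socket 0.73 [303. 182.] 2836 [ 0.479 -0.187  0.178] 0.183
egg_cup 0.54 [138. 205.] 185 [0.421 0.455 0.112] 0.141
jar 0.77 [392. 156.] 567 [ 0.592 -0.503  0.173] 0.18
hoof_pick 0.42 [142. 162.] 141 [0.568 0.452 0.082] 0.089
```

```bash
python3 - <<'E'
from h import *
a=np.load('scene.npz')['img'];b=np.load('top.npz')['img']
cv2.imwrite('pics/both.png',np.hstack([cv2.resize(a[110:320,110:430],(400,263)),cv2.resize(b[100:310,90:410],(400,263))]).repeat(1,0))
E
```

```text
(no output)
```

View pics/both.png

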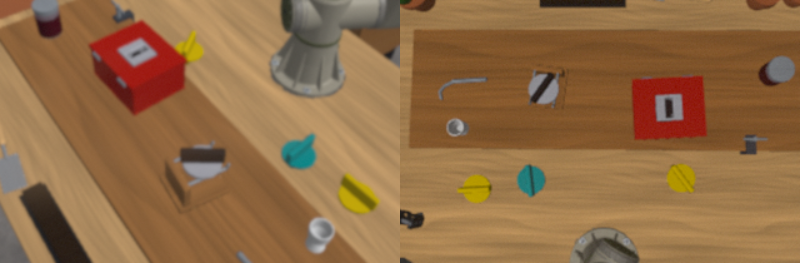

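The scene crop (left) shows the black-grip plug on the cedar hanger. The top crop (right) has it at about (545,88), the red box with its slot at (669,107), the egg cup at (457,127) and the jar at (780,70). Next I'll measure the grip, disc and socket.

```bash
python3 - <<'E'
from h import *
print(np.round(env.camera_model('wrist')['T_tool_cam'],3), env.camera_model('wrist')['fovy'])
for n in ['scene','top']:
    z=np.load(n+'.npz'); P,img=z['P'],z['img'].astype(int)
    near=(np.hypot(P[...,0]-.54,P[...,1]-.185)<.08)
    g=near&(P[...,2]>.185)&(P[...,2]<.21)
    r=cv2.minAreaRect(P[g][:,:2].astype(np.float32)*1000); print(n,'grip',g.sum(),r,np.median(P[g],0))
    dd=near&(P[...,2]>.150)&(P[...,2]<.166)&(img.min(-1)>110); print('disc',dd.sum(),cv2.minEnclosingCircle(P[dd][:,:2].astype(np.float32)*1000),np.median(P[dd],0))
    bx=(np.hypot(P[...,0]-.48,P[...,1]+.18)<.16)&(P[...,2]>.165)&(P[...,2]<.195)
    red=bx&(img[...,2]>img[...,1]+70); print('box',cv2.minAreaRect(P[red][:,:2].astype(np.float32)*1000),np.median(P[red],0))
    pl=bx&(img.min(-1)>110); print('plate',pl.sum(),cv2.minAreaRect(P[pl][:,:2].astype(np.float32)*1000),np.median(P[pl],0))
    sl=(np.hypot(P[...,0]-.48,P[...,1]+.18)<.06)&(img.max(-1)<90); print('slot',sl.sum(),cv2.minAreaRect(P[sl][:,:2].astype(np.float32)*1000),np.median(P[sl],0))
E
```

```text
[[ 0.    -0.959 -0.284  0.072]
 [ 1.     0.    -0.    -0.   ]
 [ 0.    -0.284  0.959 -0.154]
 [ 0.     0.     0.     1.   ]] 58.31651686658918
scene grip 244 ((537.290771484375, 186.3574676513672), (20.07806396484375, 98.86846923828125), 56.348392486572266) [0.53896373 0.18834856 0.19597786]
disc 361 ((541.1534423828125, 184.1732177734375), 57.565731048583984) [0.54932159 0.20502212 0.15755543]
box ((480.94683837890625, -184.03558349609375), (179.43711853027344, 210.9208221435547), 3.732649803161621) [ 0.48735319 -0.16537038  0.17741206]
plate 324 ((479.2889709472656, -185.42483520507812), (78.86920928955078, 85.83670806884766), 0.9837143421173096) [ 0.48003302 -0.1934643   0.17857655]
slot 8 ((480.37896728515625, -192.13482666015625), (18.091747283935547, 5.538560390472412), 12.484577178955078) [ 0.48015681 -0.19163407  0.16759375]
top grip 131 ((534.69140625, 183.8502655029297), (17.029438018798828, 98.08656311035156), 55.03179931640625) [0.53435025 0.18193381 0.19670556]
disc 271 ((541.0731811523438, 186.53993225097656), 49.14381790161133) [0.53427235 0.17990262 0.1580542 ]
box ((480.8724060058594, -185.6727752685547), (176.6414337158203, 206.31614685058594), 3.3464436531066895) [ 0.47983105 -0.18768853  0.17776804]
plate 286 ((481.317626953125, -184.2662811279297), (70.05106353759766, 72.444091796875), 0.6252908110618591) [ 0.48266307 -0.18731118  0.17921676]
slot 84 ((483.8180847167969, -185.43505859375), (52.11738586425781, 25.70516586303711), 0.09800244122743607) [ 0.48069152 -0.18625006  0.16172386]
```

```bash
cat > goto.py <<'E'
# usage: goto.py x y z ANG(deg of tool x in world, tool down): units needed from the measured pose
import sys; from h import *
s=env.get_state(); x,y,z,a=map(float,sys.argv[1:])
q=s['orientation']; M=R.from_quat([q[1],q[2],q[3],q[0]])
t=np.radians(a); D=np.array([[np.cos(t),np.sin(t),0],[np.sin(t),-np.cos(t),0],[0,0,-1]])
print('t',s['clock'],'tcp',np.round(s['tcp_pos'],4),'ang',np.degrees(np.arctan2(*M.as_matrix()[[1,0],0])).round(2),'gap',s['finger_gap'],'F',np.round(s['wrist_force'],1))
print('travel',np.round(M.inv().apply(np.array([x,y,z])-s['tcp_pos'])/.12,3),'rot',np.round((M.inv()*R.from_matrix(D)).as_rotvec()/np.radians(60),3))
E
python3 -m pendant '[{"travel":[-0.4,-0.2,-0.6],"rot":[0,0,0],"fingers":1},{"travel":[-0.93,-0.47,-0.67],"rot":[0,0,0],"fingers":1},{"travel":[-0.93,-0.47,-0.67],"rot":[0,0,0],"fingers":1},{"travel":[-0.93,-0.47,-0.67],"rot":[0,0,0],"fingers":1}]' 60 
python3 -m pendant '[{"travel":[-0.4,-0.2,0],"rot":[0,0,0],"fingers":1},{"travel":[-0.93,-0.47,0],"rot":[0,0,0],"fingers":1},{"travel":[-0.93,-0.47,0],"rot":[0,0,0],"fingers":1}]' 60
python3 -m pendant '[{"travel":[-0.4,-0.2,0],"rot":[0,0,0],"fingers":1},{"travel":[-0.93,-0.47,0],"rot":[0,0,0],"fingers":1},{"travel":[-0.93,-0.47,0],"rot":[0,0,0],"fingers":1}]' 60
python3 goto.py .536 .185 .30 145.5
```

```text
clock: 1.2
tcp_pos: [0.2781, 0.452, 0.3047]
orientation: [0.002, 0.168, 0.986, 0.002]
wrist_force: [-0.7, 0.2, -0.4]
finger_gap: 0.0854
grip_force: 0.0
clock: 1.5
tcp_pos: [0.3632, 0.3624, 0.3013]
orientation: [0.0, 0.166, 0.986, -0.0]
wrist_force: [-0.2, 0.4, -0.3]
finger_gap: 0.0853
grip_force: 0.0
clock: 1.8
tcp_pos: [0.4507, 0.2725, 0.301]
orientation: [0.0, 0.166, 0.986, -0.0]
wrist_force: [1.1, 0.3, 0.1]
finger_gap: 0.0852
grip_force: 0.0
t 1.8 tcp [0.4507 0.2725 0.301 ] ang 160.85 gap 0.08522879722948953 F [1.1 0.3 0.1]
travel [-0.91  -0.455  0.009] rot [-0.     0.     0.256]
```

```bash
python3 -m pendant '[{"travel":[-0.4,-0.2,0],"rot":[0,0,0.13],"fingers":1},{"travel":[-0.91,-0.455,0],"rot":[0,0,0.256],"fingers":1},{"travel":[-0.91,-0.455,0],"rot":[0,0,0.256],"fingers":1},{"travel":[-0.91,-0.455,0],"rot":[0,0,0.256],"fingers":1},{"travel":[-0.91,-0.455,0],"rot":[0,0,0.256],"fingers":1}]' 60
cat > w.py <<'E'
from h import *
import sys
img,d,P=cam('wrist'); np.savez('wrist',img=img,P=P); cv2.imwrite(f'pics/{sys.argv[1]}.png',img)
E
python3 w.py w1; python3 goto.py .536 .185 .184 145.5
python3 - <<'E'
from h import *
z=np.load('wrist.npz'); P,img=z['P'],z['img'].astype(int)
near=(np.hypot(P[...,0]-.54,P[...,1]-.185)<.08)
g=near&(P[...,2]>.19)&(P[...,2]<.205)
r=cv2.minAreaRect(P[g][:,:2].astype(np.float32)*1000); print('grip',g.sum(),r,np.median(P[g],0))
dd=near&(P[...,2]>.152)&(P[...,2]<.164); print('disc',dd.sum(),cv2.minEnclosingCircle(P[dd][:,:2].astype(np.float32)*1000),np.median(P[dd],0))
E
```

```text
clock: 2.3
tcp_pos: [0.5341, 0.1874, 0.301]
orientation: [-0.001, 0.296, 0.955, -0.0]
wrist_force: [-0.8, 0.0, 0.1]
finger_gap: 0.0853
grip_force: 0.0
t 2.35 tcp [0.5336 0.188  0.3012] ang 145.66 gap 0.08524333120040524 F [-0.2 -0.  -0.1]
travel [-0.032 -0.009  0.977] rot [-0.    -0.001  0.003]
grip 2481 ((536.1972045898438, 184.4751434326172), (15.696420669555664, 98.45917510986328), 55.10148239135742) [0.53276258 0.18656391 0.19827962]
disc 5947 ((545.4620971679688, 185.3880157470703), 71.75188446044922) [0.53402691 0.18514134 0.15864165]
```

View pics/w1.png

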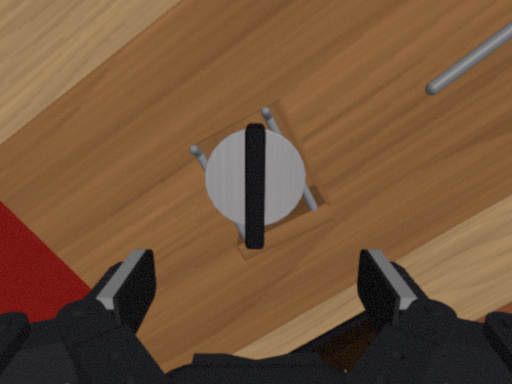

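The wrist view shows the grip upright at x≈255 (rows 125–248), parallel to the tool x-axis and centred between the fingers. The prong tips are at (195,150) and (266,112). I'll descend and grip.

```bash
python3 -m pendant '[{"travel":[-0.03,-0.004,0.3],"rot":[0,0,0.01],"fingers":1},{"travel":[-0.03,-0.004,0.6],"rot":[0,0,0.01],"fingers":1},{"travel":[-0.03,-0.004,0.8],"rot":[0,0,0.01],"fingers":1},{"travel":[-0.03,-0.004,0.96],"rot":[0,0,0.01],"fingers":1},{"travel":[-0.03,-0.004,0.96],"rot":[0,0,0.01],"fingers":1},{"travel":[-0.03,-0.004,0.96],"rot":[0,0,0.01],"fingers":-0.5},{"travel":[-0.03,-0.004,0.96],"rot":[0,0,0.01],"fingers":-1},{"travel":[-0.03,-0.004,0.96],"rot":[0,0,0.01],"fingers":-1},{"travel":[-0.03,-0.004,0.96],"rot":[0,0,0.01],"fingers":-1},{"travel":[-0.03,-0.004,0.96],"rot":[0,0,0.01],"fingers":-1}]' 80
python3 -m pendant '[{"travel":[0,0,0],"rot":[0,0,0],"fingers":-1},{"travel":[0,0,0],"rot":[0,0,0],"fingers":-1},{"travel":[0,0,0],"rot":[0,0,0],"fingers":-1}]' 80
python3 goto.py .536 .1845 .30 145.1
```

```text
clock: 3.35
tcp_pos: [0.5374, 0.1851, 0.1871]
orientation: [0.001, 0.3, 0.954, 0.0]
wrist_force: [-0.1, 1.0, 7.8]
finger_gap: 0.0127
grip_force: 47.5
clock: 3.65
tcp_pos: [0.5377, 0.1848, 0.1878]
orientation: [0.001, 0.301, 0.954, 0.0]
wrist_force: [-1.0, -1.1, 7.2]
finger_gap: -0.0001
grip_force: 3.7
t 3.65 tcp [0.5377 0.1848 0.1878] ang 145.0 gap -7.412514053764428e-05 F [-1.  -1.1  7.2]
travel [ 0.008 -0.008 -0.935] rot [ 0.001  0.002 -0.002]
```

```bash
cat > v.py <<'E'
import sys; from h import *
a=cam('wrist'); np.savez('wrist',img=a[0],P=a[2]); b=cam('scene'); np.savez('scene',img=b[0],P=b[2])
cv2.imwrite(f'pics/{sys.argv[1]}.png',np.hstack([cv2.resize(a[0],(400,300)),cv2.resize(b[0][180:300,190:350],(400,300))]))
E
python3 v.py v2
```

```text
(no output)
```

View pics/v2.png

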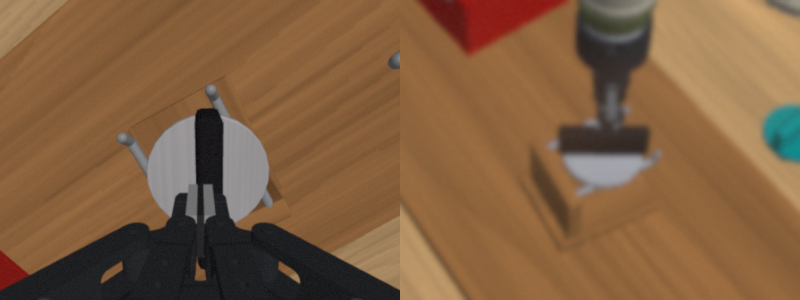

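```bash
python3 - <<'E'
from h import *
z=np.load('wrist.npz'); P,img=z['P'],z['img']
print('grip col', [(r,c,np.round(P[r,c],3).tolist()) for r in (145,165,185,205,225,240,250,270,300,330) for c in (int(r<230)*7+258,)])
print('disc',np.round(P[200,220],3),np.round(P[200,320],3),np.round(P[260,215],3),np.round(P[260,310],3),np.round(P[160,250],3))
cv2.imwrite('pics/c.png',cv2.resize(img[120:384,150:390],None,fx=2.2,fy=2.2))
z=np.load('scene.npz');P=z['P']
g=(np.hypot(P[...,0]-.54,P[...,1]-.185)<.08)&(z['img'].max(-1)<70)&(P[...,2]>.15)&(P[...,2]<.21)
print(g.sum(),np.nanpercentile(P[g],[3,50,97],axis=0).round(3))
E
python3 -c "
from h import *;print(env.get_state())"
```

```text
grip col [(145, 265, [0.501, 0.215, 0.185]), (165, 265, [0.506, 0.211, 0.199]), (185, 265, [0.513, 0.206, 0.198]), (205, 265, [0.52, 0.201, 0.199]), (225, 265, [0.529, 0.196, 0.197]), (240, 258, [0.529, 0.192, 0.208]), (250, 258, [0.529, 0.191, 0.216]), (270, 258, [0.529, 0.191, 0.233]), (300, 258, [0.536, 0.186, 0.237]), (330, 258, [0.573, 0.161, 0.197])]
disc [0.516 0.175 0.159] [0.547 0.221 0.159] [0.544 0.15  0.157] [0.575 0.197 0.16 ] [0.501 0.207 0.196]
300 [[0.511 0.171 0.17 ]
 [0.545 0.195 0.19 ]
 [0.581 0.219 0.2  ]]
{'clock': 3.75, 'joint_pos': array([ 1.90084031e-01,  3.09833500e-01, -4.05280212e-02,  1.21798110e+00,
       -5.18101638e-04,  8.00844885e-01]), 'qvel': array([-2.42448504e-05, -1.01520395e-03,  2.03526365e-03,  3.96372362e-04,
        8.40485299e-04, -2.05903324e-04]), 'tau': array([ 4.47238153e-01, -4.33127904e+01,  2.71406114e+01, -5.74293248e-01,
        2.77434373e-01,  6.43767871e-04]), 'tcp_pos': array([0.53767941, 0.18475686, 0.1877792 ]), 'orientation': array([1.20248226e-03, 3.00656090e-01, 9.53731799e-01, 3.55394863e-04]), 'wrist_force': array([-0.81471858, -1.13524702,  6.75809208]), 'ft_torque': array([-0.26793784,  0.23341716,  0.02427854]), 'grip_force': 3.708332840760704, 'finger_gap': -8.435983249905974e-05}
```

View pics/c.png

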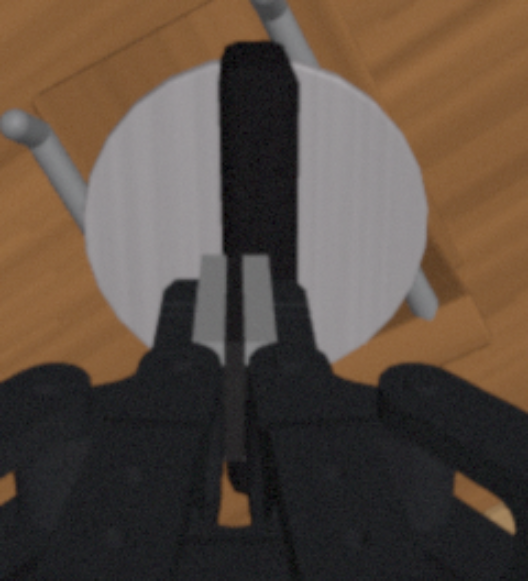

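```bash
python3 - <<'E'
from h import *
z=np.load('wrist.npz'); P=z['P']
for r in (232,236,240,244,250,260,268): print(r,[np.round(P[r,c],3).tolist() for c in (246,257,267)])
s=env.get_state(); q=s['orientation']; M=R.from_quat([q[1],q[2],q[3],q[0]])
for r in (240,260): print(np.round(M.inv().apply(P[r,[246,267]]-s['tcp_pos']),3))
E
```

```text
232 [[0.54, 0.176, 0.159], [0.53, 0.191, 0.197], [0.531, 0.195, 0.199]]
236 [[0.526, 0.188, 0.204], [0.528, 0.192, 0.205], [0.531, 0.195, 0.204]]
240 [[0.525, 0.188, 0.209], [0.528, 0.191, 0.208], [0.531, 0.195, 0.207]]
244 [[0.526, 0.188, 0.212], [0.529, 0.191, 0.212], [0.531, 0.195, 0.212]]
250 [[0.526, 0.188, 0.218], [0.528, 0.191, 0.218], [0.531, 0.194, 0.217]]
260 [[0.526, 0.188, 0.226], [0.529, 0.191, 0.226], [0.531, 0.194, 0.226]]
268 [[0.526, 0.188, 0.232], [0.529, 0.191, 0.231], [0.53, 0.194, 0.232]]
[[ 0.012 -0.004 -0.022]
 [ 0.011  0.004 -0.019]]
[[ 0.011 -0.004 -0.038]
 [ 0.011  0.004 -0.038]]
```

```bash
cat > tips.py <<'E'
from h import *
s=env.get_state(); img,d,P=cam('wrist'); np.savez('wrist',img=img,P=P)
q=s['orientation']; M=R.from_quat([q[1],q[2],q[3],q[0]])
T=M.inv().apply((P-s['tcp_pos']).reshape(-1,3))
k=(np.abs(T[:,0])<.02)&(np.abs(T[:,1])<.07)&(T[:,2]<.03)
for sg in (-1,1):
    f=T[k&(T[:,1]*sg>0)]; print('finger',sg,len(f),'y',np.percentile(f[:,1],[1,99]).round(4) if len(f) else '', 'tip z', np.sort(f[:,2])[-30::10].round(4) if len(f) else '')
print(s['tcp_pos'].round(4),s['finger_gap'],s['wrist_force'].round(1))
E
python3 -m pendant '[{"travel":[0,0,-0.3],"rot":[0,0,0],"fingers":-1},{"travel":[0,0,-0.6],"rot":[0,0,0],"fingers":-1},{"travel":[0,0,-0.6],"rot":[0,0,0],"fingers":-1}]' 80
python3 tips.py
python3 -m pendant '[{"travel":[0,0,0],"rot":[0,0,0],"fingers":-0.2},{"travel":[0,0,0],"rot":[0,0,0],"fingers":-0.2},{"travel":[0,0,0],"rot":[0,0,0],"fingers":-0.2}]' 80
python3 tips.py
python3 -m pendant '[{"travel":[0,0,0],"rot":[0,0,0],"fingers":1},{"travel":[0,0,0],"rot":[0,0,0],"fingers":1},{"travel":[0,0,0],"rot":[0,0,0],"fingers":1}]' 80
python3 tips.py
```

```text
clock: 4.05
tcp_pos: [0.5393, 0.1854, 0.2634]
orientation: [0.004, 0.301, 0.954, 0.002]
wrist_force: [1.2, 0.4, 0.3]
finger_gap: 0.0001
grip_force: 0.0
finger -1 19118 y [-0.0542 -0.0005] tip z [-0.0164 -0.0158 -0.015 ]
finger 1 19092 y [0.0005 0.054 ] tip z [-0.0165 -0.0159 -0.0147]
[0.5393 0.1854 0.2634] 7.755532740112291e-05 [1.2 0.4 0.3]
clock: 4.4
tcp_pos: [0.5362, 0.1848, 0.2569]
orientation: [-0.001, 0.301, 0.954, -0.001]
wrist_force: [0.3, 0.9, 0.9]
finger_gap: 0.0342
grip_force: 0.0
finger -1 18922 y [-0.0569 -0.0017] tip z [-0.0145 -0.0135 -0.0128]
finger 1 18869 y [0.0017 0.0565] tip z [-0.0143 -0.0137 -0.0131]
[0.5362 0.1848 0.2569] 0.034207940604870715 [0.3 0.9 0.9]
clock: 4.75
tcp_pos: [0.5369, 0.185, 0.2582]
orientation: [-0.0, 0.3, 0.954, -0.0]
wrist_force: [-0.5, -0.3, -0.9]
finger_gap: 0.0759
grip_force: 0.0
finger -1 17547 y [-0.0669 -0.0016] tip z [-0.0218 -0.0213 -0.0207]
finger 1 17408 y [0.0015 0.0667] tip z [-0.0217 -0.0214 -0.0208]
[0.5369 0.185  0.2582] 0.07588776198619529 [-0.5 -0.3 -0.9]
```

The fingertips actually stand about 12–14 mm behind the reported TCP, not 19 mm ahead, so the first close shut on top of the grip. I'll correct z by −31 mm.

```bash
cat > grip.py <<'E'
from h import *
z=np.load('wrist.npz'); P,img=z['P'],z['img'].astype(int)
g=(np.hypot(P[...,0]-.536,P[...,1]-.185)<.06)&(P[...,2]>.19)&(P[...,2]<.205)
print('grip',g.sum(),cv2.minAreaRect(P[g][:,:2].astype(np.float32)*1000),np.median(P[g],0))
E
python3 grip.py; python3 goto.py .536 .1845 .155 145.1
```

```text
grip 3437 ((541.7889404296875, 188.57557678222656), (16.05754852294922, 98.92140197753906), 55.95438766479492) [0.53718124 0.19164098 0.19824816]
t 4.8 tcp [0.5369 0.185  0.2582] ang 145.03 gap 0.08260037299415161 F [-0.2  0.3  0. ]
travel [ 0.004 -0.008  0.86 ] rot [ 0.    -0.    -0.001]
```

```bash
python3 -m pendant '[{"travel":[-0.016,0.048,0.2],"rot":[0,0,-0.015],"fingers":1},{"travel":[-0.016,0.048,0.4],"rot":[0,0,-0.015],"fingers":1},{"travel":[-0.016,0.048,0.6],"rot":[0,0,-0.015],"fingers":1},{"travel":[-0.016,0.048,0.75],"rot":[0,0,-0.015],"fingers":1},{"travel":[-0.016,0.048,0.86],"rot":[0,0,-0.015],"fingers":1},{"travel":[-0.016,0.048,0.86],"rot":[0,0,-0.015],"fingers":1}]' 80
python3 tips.py; python3 grip.py
```

```text
clock: 5.4
tcp_pos: [0.5403, 0.1883, 0.153]
orientation: [-0.002, 0.293, 0.956, -0.001]
wrist_force: [-0.2, -0.3, 0.2]
finger_gap: 0.0858
grip_force: 0.0
finger -1 24184 y [-0.0663 -0.0006] tip z [0.0063 0.0067 0.0073]
finger 1 23813 y [0.0005 0.0661] tip z [-0.004  -0.0037  0.0032]
[0.5403 0.1883 0.153 ] 0.08580927691545653 [-0.2 -0.3  0.2]
grip 11371 ((537.9424438476562, 191.4024658203125), (76.5099868774414, 87.88980865478516), 4.269258975982666) [0.52700969 0.19798096 0.19827942]
```

```bash
python3 -m pendant '[{"travel":[0,0,0],"rot":[0,0,0],"fingers":-0.3},{"travel":[0,0,0],"rot":[0,0,0],"fingers":-1},{"travel":[0,0,0],"rot":[0,0,0],"fingers":-1},{"travel":[0,0,0],"rot":[0,0,0],"fingers":-1},{"travel":[0,0,0],"rot":[0,0,0],"fingers":-1},{"travel":[0,0,0],"rot":[0,0,0],"fingers":-1}]' 60
python3 goto.py .54 .188 .215 145
```

```text
clock: 6.05
tcp_pos: [0.5421, 0.1887, 0.1556]
orientation: [0.0, 0.293, 0.956, 0.0]
wrist_force: [-0.1, -0.2, 2.8]
finger_gap: 0.0153
grip_force: 58.6
t 6.05 tcp [0.5421 0.1887 0.1556] ang 145.93 gap 0.015273524328629018 F [-0.1 -0.2  2.8]
travel [ 0.011 -0.014 -0.495] rot [0.001 0.001 0.015]
```

```bash
python3 -m pendant '[{"travel":[0,0,-0.1],"rot":[0,0,0],"fingers":-1},{"travel":[0,0,-0.25],"rot":[0,0,0],"fingers":-1},{"travel":[0,0,-0.4],"rot":[0,0,0],"fingers":-1},{"travel":[0,0,-0.6],"rot":[0,0,0],"fingers":-1},{"travel":[0,0,-0.8],"rot":[0,0,0],"fingers":-1},{"travel":[0,0,-0.92],"rot":[0,0,0],"fingers":-1},{"travel":[0,0,-0.92],"rot":[0,0,0],"fingers":-1},{"travel":[0,0,-0.92],"rot":[0,0,0],"fingers":-1}]' 80
python3 v.py v3; python3 goto.py .51 .0 .266 182.5
```

```text
clock: 6.85
tcp_pos: [0.5417, 0.1886, 0.2653]
orientation: [-0.0, 0.293, 0.956, 0.0]
wrist_force: [-0.2, 1.1, -1.5]
finger_gap: 0.0149
grip_force: 78.1
t 6.95 tcp [0.5411 0.1885 0.2643] ang 145.93 gap 0.014948736614070209 F [-0.1  0.1 -2.2]
travel [-0.665 -1.446 -0.013] rot [-0.001 -0.002 -0.609]
```

View pics/v3.png

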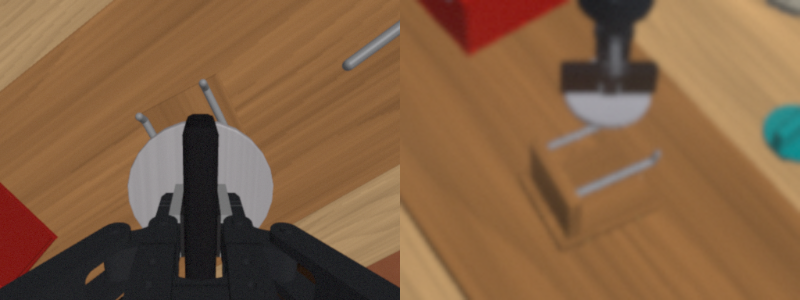

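```bash
python3 -m pendant '[{"travel":[-0.15,-0.3,-0.05],"rot":[0,0,0],"fingers":-1},{"travel":[-0.3,-0.6,-0.05],"rot":[0,0,0],"fingers":-1},{"travel":[-0.443,-0.953,-0.05],"rot":[0,0,0],"fingers":-1},{"travel":[-0.443,-0.953,-0.05],"rot":[0,0,0],"fingers":-1}]' 80
python3 -m pendant '[{"travel":[-0.2,-0.3,0],"rot":[0,0,-0.1],"fingers":-1},{"travel":[-0.3,-0.5,0],"rot":[0,0,-0.2],"fingers":-1},{"travel":[-0.443,-0.75,0],"rot":[0,0,-0.35],"fingers":-1},{"travel":[-0.443,-0.75,0],"rot":[0,0,-0.48],"fingers":-1},{"travel":[-0.443,-0.75,0],"rot":[0,0,-0.61],"fingers":-1},{"travel":[-0.443,-0.75,0],"rot":[0,0,-0.61],"fingers":-1},{"travel":[-0.443,-0.75,0],"rot":[0,0,-0.61],"fingers":-1}]' 80
python3 w.py w4; python3 goto.py .481 -.185 .27 182.5
```

```text
clock: 7.35
tcp_pos: [0.5202, 0.0598, 0.2704]
orientation: [-0.001, 0.296, 0.955, -0.001]
wrist_force: [0.2, 1.5, -1.7]
finger_gap: 0.0149
grip_force: 78.9
clock: 8.05
tcp_pos: [0.515, -0.0399, 0.2707]
orientation: [-0.001, -0.021, 1.0, 0.0]
wrist_force: [0.2, -0.2, -2.4]
finger_gap: 0.015
grip_force: 79.3
t 8.1 tcp [ 0.5151 -0.0398  0.2709] ang -177.6 gap 0.014935503018228281 F [-0.4  0.1 -2.6]
travel [ 0.335 -1.197  0.007] rot [ 0.    -0.001 -0.002]
```

View pics/w4.png

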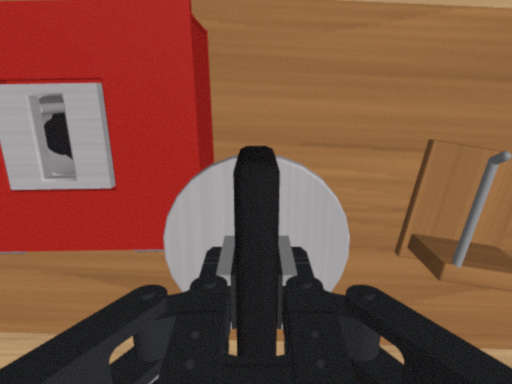

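The wrist view shows the plug held straight at (257,240). The socket plate spans cols 0–114, rows 82–190, with the slot around (55,137). I'll project the slot's outline onto the plate plane.

```bash
cat > sock.py <<'E'
from h import *
s=env.get_state(); img,d,P=cam('wrist'); m=env.camera_model('wrist')
q=s['orientation']; M=R.from_quat([q[1],q[2],q[3],q[0]]); Tc=np.array(m['T_tool_cam'])
C=M.apply(Tc[:3,3])+s['tcp_pos']
def proj(h): return C+(P-C)*((h-C[2])/(P[...,2]-C[2]))[...,None]
Q=proj(.1795)
near=np.hypot(Q[...,0]-.481,Q[...,1]+.185)<.07
pl=near&(abs(P[...,2]-.1798)<.0035)&(img.min(-1)>110); print('plate z',np.median(P[pl][:,2]),cv2.minAreaRect(Q[pl][:,:2].astype(np.float32)*1000))
hole=(np.hypot(Q[...,0]-.481,Q[...,1]+.185)<.038)&(P[...,2]<.1765)
n,l,st,ce=cv2.connectedComponentsWithStats(hole.astype(np.uint8)); k=1+np.argmax(st[1:,4]); 
A=Q[l==k][:,:2].astype(np.float32)*1000; print('slot',len(A),cv2.minAreaRect(A),A.mean(0))
G=proj(0); T=M.inv().apply((P-s['tcp_pos']).reshape(-1,3)).reshape(P.shape)
zt=np.median(T[150:200,257,2]); print('grip top tool z',zt)
g=(abs(T[...,2]-zt)<.004)&(abs(T[...,1])<.03)&(T[...,0]>-.07); print('grip(tool)',g.sum(),cv2.minAreaRect(T[g][:,:2].astype(np.float32)*1000))
dd=(abs(T[...,2]-zt-.040)<.004)&(img.min(-1)>90)&(np.hypot(T[...,0],T[...,1])<.07); B=T[dd][:,:2]*1000
print('disc z',np.median(T[dd][:,2]),np.percentile(B,[.5,99.5],axis=0))
h=cv2.convexHull(B.astype(np.float32))[:,0]; 
from scipy.optimize import least_squares
h=h[h[:,0]<0.] if 0 else h
print('disc circ',least_squares(lambda p:np.hypot(h[:,0]-p[0],h[:,1]-p[1])-45,[0,0],loss='soft_l1').x)
E
python3 sock.py; python3 goto.py .481 -.185 .27 182.5
```

```text
plate z 0.18012815337258425 ((481.77886962890625, -185.66319274902344), (74.02304077148438, 77.02696990966797), 3.3130831718444824)
slot 2503 ((481.3935852050781, -185.41015625), (58.56569290161133, 22.362703323364258), 3.1841647624969482) [ 480.23807 -185.09665]
grip top tool z -0.042599816975049415
grip(tool) 8908 ((8.806558609008789, 0.5704059600830078), (79.09317779541016, 39.89466094970703), 18.842836380004883)
disc z -0.0029412430484110517 [[-21.88548345 -43.38442787]
 [ 42.3400666   43.27546766]]
disc circ [-0.52535334 -0.12766433]
t 8.15 tcp [ 0.5152 -0.0398  0.2711] ang -177.56 gap 0.01503999523546184 F [-0.3 -0.3 -2.1]
travel [ 0.336 -1.197  0.009] rot [ 0.    -0.001 -0.001]
```

```bash
python3 -m pendant '[{"travel":[0.1,-0.3,0],"rot":[0,0,0],"fingers":-1},{"travel":[0.17,-0.6,0],"rot":[0,0,0],"fingers":-1},{"travel":[0.336,-0.95,0],"rot":[0,0,-0.012],"fingers":-1},{"travel":[0.336,-0.95,0],"rot":[0,0,-0.012],"fingers":-1}]' 80
python3 -m pendant '[{"travel":[0,-0.15,0],"rot":[0,0,0],"fingers":-1},{"travel":[0,-0.25,0.2],"rot":[0,0,0],"fingers":-1},{"travel":[0,-0.25,0.2],"rot":[0,0,0],"fingers":-1},{"travel":[0,-0.25,0.2],"rot":[0,0,0],"fingers":-1}]' 80
python3 goto.py .4809 -.1854 .217 183.2
```

```text
clock: 8.55
tcp_pos: [0.4788, -0.1598, 0.2713]
orientation: [-0.0, -0.025, 1.0, -0.001]
wrist_force: [1.1, 0.6, -2.0]
finger_gap: 0.0148
grip_force: 79.4
clock: 8.95
tcp_pos: [0.4814, -0.1849, 0.2472]
orientation: [-0.001, -0.028, 1.0, 0.001]
wrist_force: [-0.4, -0.1, -2.3]
finger_gap: 0.0147
grip_force: 79.3
t 8.95 tcp [ 0.4814 -0.1849  0.2472] ang -176.79 gap 0.01468574693966275 F [-0.4 -0.1 -2.3]
travel [ 0.004 -0.005  0.252] rot [ 0.002 -0.001  0.   ]
```

```bash
python3 -m pendant '[{"travel":[0.004,-0.004,0.1],"rot":[0,0,0],"fingers":-1},{"travel":[0.004,-0.004,0.2],"rot":[0,0,0],"fingers":-1},{"travel":[0.004,-0.004,0.26],"rot":[0,0,0],"fingers":-1},{"travel":[0.004,-0.004,0.31],"rot":[0,0,0],"fingers":-1},{"travel":[0.004,-0.004,0.31],"rot":[0,0,0],"fingers":-1}]' 100
python3 goto.py .4809 -.1854 .185 183.2
```

```text
clock: 9.45
tcp_pos: [0.4808, -0.1858, 0.2091]
orientation: [-0.001, -0.028, 1.0, 0.001]
wrist_force: [-0.9, 0.5, -2.9]
finger_gap: 0.0146
grip_force: 99.4
t 9.45 tcp [ 0.4808 -0.1858  0.2091] ang -176.74 gap 0.014618392027517302 F [-0.9  0.5 -2.9]
travel [-0.002  0.003  0.201] rot [ 0.001 -0.002  0.001]
```

```bash
python3 -m pendant '[{"travel":[0,0.003,0.05],"rot":[0,0,0],"fingers":-1},{"travel":[0,0.003,0.1],"rot":[0,0,0],"fingers":-1},{"travel":[0,0.003,0.14],"rot":[0,0,0],"fingers":-1},{"travel":[0,0.003,0.18],"rot":[0,0,0],"fingers":-1},{"travel":[0,0.003,0.18],"rot":[0,0,0],"fingers":-1},{"travel":[0,0.003,0.18],"rot":[0,0,0],"fingers":-1}]' 100
python3 sock.py | grep -E 'top|disc'; python3 goto.py .4809 -.1854 .186 119
```

```text
clock: 10.05
tcp_pos: [0.4818, -0.1862, 0.1892]
orientation: [0.001, -0.028, 1.0, -0.0]
wrist_force: [0.6, 0.6, 4.2]
finger_gap: 0.0146
grip_force: 100.5
t 10.1 tcp [ 0.4818 -0.1862  0.1893] ang -176.75 gap 0.014439714277554708 F [ 1.  -1.2  4.6]
travel [0.007 0.007 0.027] rot [0.000e+00 1.000e-03 1.071e+00]Traceback (most recent call last):
  File "sock.py", line 10, in <module>
    n,l,st,ce=cv2.connectedComponentsWithStats(hole.astype(np.uint8)); k=1+np.argmax(st[1:,4]);
                                                                           ~~~~~~~~~^^^^^^^^^^
    return _wrapfunc(a, 'argmax', axis=axis, out=out, **kwds)
    return bound(*args, **kwds)
ValueError: attempt to get argmax of an empty sequence
```

```bash
python3 -m pendant '[{"travel":[0.004,0.005,0.015],"rot":[0,0,0],"fingers":-1},{"travel":[0.004,0.005,0.022],"rot":[0,0,0],"fingers":-1},{"travel":[0.004,0.005,0.022],"rot":[0,0,0],"fingers":-1},{"travel":[0.004,0.005,0.022],"rot":[0,0,0],"fingers":-1}]' 120
python3 - <<'E'
from h import *
s=env.get_state(); img,d,P=cam('wrist'); cv2.imwrite('pics/w5.png',img)
q=s['orientation']; M=R.from_quat([q[1],q[2],q[3],q[0]]); T=M.inv().apply((P-s['tcp_pos']).reshape(-1,3)).reshape(P.shape)
print('tool z grip', np.median(T[150:200,257,2]),'world z disc top', np.nanmedian(P[190:240,195:215,2]),np.nanmedian(P[190:240,300:320,2]), 'lid', np.nanmedian(P[100:200,60:100,2]),'grip top',np.nanmedian(P[160:200,250:262,2]))
print(s['wrist_force'],s['tcp_pos'])
E
```

```text
clock: 10.5
tcp_pos: [0.4814, -0.1859, 0.1864]
orientation: [0.001, -0.028, 1.0, -0.0]
wrist_force: [2.0, -2.2, 4.4]
finger_gap: 0.0142
grip_force: 118.1
tool z grip -0.04217258938178131 world z disc top 0.1893101060034961 0.1892415543927987 lid 0.17873260019666534 grip top 0.228940715602079
[ 1.99862521 -2.17139715  4.42742154] [ 0.48142667 -0.18589497  0.18642361]
```

View pics/w5.png

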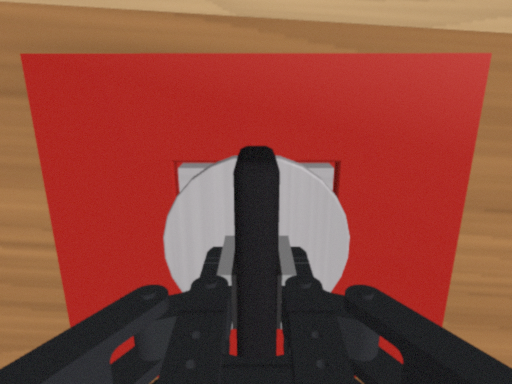

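The disc is seated squarely over the plate, about 1 mm above it, and the lid is flat. Turning clockwise now.

```bash
python3 -m pendant '[{"travel":[0,0,0],"rot":[0,0,0.08],"fingers":-1},{"travel":[0,0,0],"rot":[0,0,0.16],"fingers":-1},{"travel":[0,0,0],"rot":[0,0,0.24],"fingers":-1},{"travel":[0,0,0],"rot":[0,0,0.32],"fingers":-1},{"travel":[0,0,0],"rot":[0,0,0.4],"fingers":-1},{"travel":[0,0,0],"rot":[0,0,0.48],"fingers":-1},{"travel":[0,0,0],"rot":[0,0,0.53],"fingers":-1},{"travel":[0,0,0],"rot":[0,0,0.53],"fingers":-1}]' 120
python3 goto.py .4809 -.1854 .186 119; python3 -c "
from h import *;print(env.get_state()['ft_torque'])"
```

```text
clock: 11.35
tcp_pos: [0.4799, -0.1846, 0.1857]
orientation: [-0.001, 0.247, 0.969, 0.001]
wrist_force: [0.7, 0.6, 4.4]
finger_gap: 0.0146
grip_force: 118.2
t 11.35 tcp [ 0.4799 -0.1846  0.1857] ang 151.45 gap 0.014550517498876177 F [0.7 0.6 4.4]
travel [-0.011 -0.002 -0.003] rot [-0.    -0.002  0.541]
[ 0.14414594  0.03978519 -0.01837708]
```

```bash
python3 -m pendant '[{"travel":[0,0,0],"rot":[0,0,0.08],"fingers":-1},{"travel":[0,0,0],"rot":[0,0,0.16],"fingers":-1},{"travel":[0,0,0],"rot":[0,0,0.24],"fingers":-1},{"travel":[0,0,0],"rot":[0,0,0.32],"fingers":-1},{"travel":[0,0,0],"rot":[0,0,0.4],"fingers":-1},{"travel":[0,0,0],"rot":[0,0,0.46],"fingers":-1},{"travel":[0,0,0],"rot":[0,0,0.51],"fingers":-1},{"travel":[0,0,0],"rot":[0,0,0.52],"fingers":-1}]' 120
python3 goto.py .4809 -.1854 .190 119; python3 -c "
from h import *;print(env.get_state()['ft_torque'])"
```

```text
clock: 12.15
tcp_pos: [0.4806, -0.1849, 0.1858]
orientation: [-0.001, 0.498, 0.867, 0.0]
wrist_force: [2.0, 0.6, 3.7]
finger_gap: 0.0142
grip_force: 118.0
t 12.15 tcp [ 0.4806 -0.1849  0.1858] ang 120.3 gap 0.014195117412912428 F [2.  0.6 3.7]
travel [-0.005  0.    -0.035] rot [ 0.    -0.001  0.022]
[ 0.18733749 -0.35953662  0.07980177]
```

```bash
python3 -m pendant '[{"travel":[0,0,-0.02],"rot":[0,0,0],"fingers":-1},{"travel":[0,0,-0.035],"rot":[0,0,0],"fingers":-1},{"travel":[0,0,-0.035],"rot":[0,0,0],"fingers":-1},{"travel":[0,0,-0.035],"rot":[0,0,0],"fingers":-0.4},{"travel":[0,0,-0.035],"rot":[0,0,0],"fingers":0},{"travel":[0,0,-0.035],"rot":[0,0,0],"fingers":0.5},{"travel":[0,0,-0.035],"rot":[0,0,0],"fingers":0.8},{"travel":[0,0,-0.035],"rot":[0,0,0],"fingers":0.8}]' 40
python3 -m pendant '[{"travel":[0,0,-0.15],"rot":[0,0,0],"fingers":0.8},{"travel":[0,0,-0.4],"rot":[0,0,0],"fingers":0.8},{"travel":[0,0,-0.8],"rot":[0,0,0],"fingers":0.8},{"travel":[0,0,-0.8],"rot":[0,0,0],"fingers":0.8},{"travel":[0,0,-0.8],"rot":[0,0,0],"fingers":0.8}]' 40
python3 - <<'E'
from h import *
img,d,P=cam('wrist'); cv2.imwrite('pics/w6.png',img)
r=np.hypot(P[...,0]-.481,P[...,1]+.185)
g=(r<.06)&(P[...,2]>.222)&(P[...,2]<.245)
print('grip',cv2.minAreaRect(P[g][:,:2].astype(np.float32)*1000),np.median(P[g],0))
dd=(r<.055)&(P[...,2]>.186)&(P[...,2]<.2); print('disc',P[dd].mean(0), np.linalg.lstsq(np.c_[P[dd][:,:2],np.ones(dd.sum())],P[dd][:,2],rcond=None)[0])
ld=(r>.06)&(r<.08)&(abs(P[...,2]-.178)<.01); print('lid',np.linalg.lstsq(np.c_[P[ld][:,:2],np.ones(ld.sum())],P[ld][:,2],rcond=None)[0],np.median(P[ld][:,2]))
E
```

```text
clock: 12.95
tcp_pos: [0.4807, -0.1855, 0.1901]
orientation: [-0.0, 0.498, 0.867, -0.0]
wrist_force: [-0.3, -0.1, 0.3]
finger_gap: 0.0768
grip_force: 0.0
clock: 13.45
tcp_pos: [0.4816, -0.1859, 0.2875]
orientation: [0.002, 0.498, 0.867, 0.0]
wrist_force: [-0.2, -0.3, -0.8]
finger_gap: 0.0764
grip_force: 0.0
grip ((480.742431640625, -184.82809448242188), (16.02491569519043, 99.2599868774414), 30.455289840698242) [ 0.47801827 -0.17999519  0.23277786]
disc [ 0.47996904 -0.18334343  0.19312198] [ 1.67540525e-04 -1.49699265e-03  1.92767098e-01]
lid [-4.30159450e-04  3.82770991e-06  1.78864359e-01] 0.17865326561813835
```

View pics/w6.png

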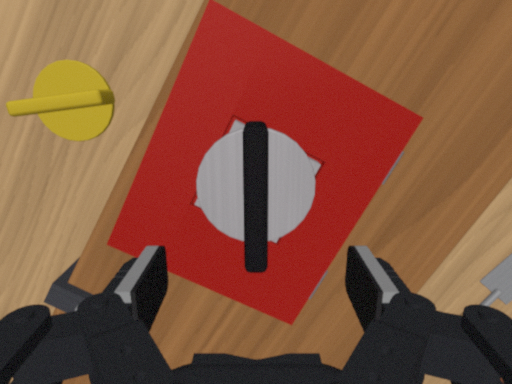

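The plug is locked: it's turned about 63° from the slot, centred, and level 5 mm above the plate. The lid is flat and the gripper is clear.

```bash
python3 -c "
from workcell import env
print(env.hand_in())"
```

```text
the job is handed in; nothing more can be done
None
```

I locked the plug into the hatch-box and handed the job in at about 13.5 s: it is turned about 63° clockwise, sits level 5 mm above the plate with the lid closed, and is released with the arm clear. No verdict came back from the hand-in.

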